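# Pack the restored vessels into a carrying tray

### The job

The glue on the jar in the foam cradle has set: pack the jar, the beaker and the lidded carton of sherds into the empty blue tray for the store room, all three standing upright on the tray's floor. It is a close fit: they go in one row, with the carton crosswise. The pieces break easily, so set them down gently, do not drop or bang them, and leave the pot-stand ring, the bowl and the spatula as they lie.

Things in the scene. Friction and masses are not known exactly. Their poses are not given: they have to be found in the camera images.
- tray: Blue plastic carrying tray, loose (about 0.9 kg), open on top. Outside 240 (its x) by 110 (its y) by 55 high; walls and floor 5 thick, so inside 230 by 100 by 50 deep; a rolled rim sticks out 8 all round at the top. Origin: centre of the underside; x runs along the row.
- tray_floor (a point): Centre of the tray's inner floor, axes as the tray's (x along its 230 mm length, y along its 100 mm width, z up).
- cradle: Dark grey rigid-foam cradle, fixed to the bench; base from x = -18 to 167 and y = -56 to 56, about 120 high. Its V-shaped bed and foot rest hold the jar leaning 30 degrees from vertical, mouth towards the cradle's -x and 195 above the bench, neck and collar clear of the foam. Origin on the bench; the jar's foot centre rests at x = 117.5, z = 50, its collar at x = 50, z = 167.
- jar: Restored terracotta jar, 150 tall, about 0.45 kg: foot 56 across, belly 88 across from 50 to 84 above the foot, a shoulder to a 48 neck at 112, and from 120 to 150 a thick upright collar 56 across with an open mouth of 42. Origin: centre of the foot; z along its axis to the mouth. It starts leaning in the cradle; lifted straight up it comes free.
- jar_collar (a point): Point on the jar's axis in the middle of the collar, 135 above the foot: the place to grip.
- beaker: Terracotta beaker, open, 110 tall, about 0.3 kg: 60 across at the foot, widening evenly to 66 across at the rim, wall 6. Origin: centre of the foot; z up. It stands on the bench.
- carton: Small cardboard carton with its lid taped on, 62 (its x) by 88 (its y) by 110 high, about 0.45 kg. The lid is the top 38; below it the carton is 2 smaller. Origin: centre of the underside; z up. It stands on the bench.
- pot_stand: Bystander: terracotta pot-stand ring, 112 across, 62 high, on a sheet of paper. Origin: centre of the underside.
- bowl: Bystander: terracotta bowl, 130 across, 55 high. Origin: centre of the underside.
- spatula: Bystander: spatula, 190 long, lying on the bench; origin at its middle, x towards the blade.

How it is judged (in metres and radians):
At the end, for the whole second after the job is handed in: Jar, beaker and carton all inside the tray, each standing with its foot on the tray's floor (within 4 mm), upright within 0.06 rad and at rest; the tray flat on the bench (tilt under 0.03 rad, underside within 5 mm of the bench) (x of jar in the frame of tray_floor between -0.115 and 0.115 m and y of jar in the frame of tray_floor between -0.05 and 0.05 m and z of jar in the frame of tray_floor between -0.003 and 0.004 m and angle between each of jar, beaker, carton's own z axis and vertical below 0.06 rad and linear speed of each of jar, beaker, carton below 0.02 m/s and x of beaker in the frame of tray_floor between -0.115 and 0.115 m and y of beaker in the frame of tray_floor between -0.05 and 0.05 m and z of beaker in the frame of tray_floor between -0.003 and 0.004 m and x of carton in the frame of tray_floor between -0.115 and 0.115 m and y of carton in the frame of tray_floor between -0.05 and 0.05 m and z of carton in the frame of tray_floor between -0.003 and 0.004 m and angle between tray's own z axis and vertical below 0.03 rad and height (world z) of tray below 0.005 m); the robot touches nothing.
It fails at once if the jar, beaker or carton is dropped: moves faster than 0.45 m/s with no finger on it (a fall of about 10 mm) ((contact force between the fingers and jar below 0.3 N and linear speed of jar above 0.45 m/s) or (contact force between the fingers and beaker below 0.3 N and linear speed of beaker above 0.45 m/s) or (contact force between the fingers and carton below 0.3 N and linear speed of carton above 0.45 m/s)).
It fails at once if the jar, beaker or carton is banged or pressed against the tray or another of them with more than 60 N (contact force between any of jar, beaker, carton and tray above 60 N or contact force between jar and beaker above 60 N or contact force between any of jar, beaker and carton above 60 N).
It fails at once if the pot-stand ring, the bowl or the spatula is moved by more than 20 mm (distance of any of pot_stand, bowl, spatula from where it was at the start of the episode above 0.02 m).
It also fails if it takes over 66 s, if anything falls off the work surface, if the arm or the gripper's body presses on something with over 40 N, if the wrist force passes 120 N, or if a joint passes its speed limit or range.

### The arm

A 6-joint arm with a two-finger parallel gripper is mounted at the origin on the work surface. World frame = base frame: x ahead of the robot, y to its left, z up, the work surface at z = 0. Lengths are in mm, angles in rad, forces in N, time in s.
With the tool pointing down it reaches from about 400 to 825 mm from the base axis. Payload 7 kg.
Tool frame: the origin (TCP) lies at the very end of the fingers, on their centre line; the grasp point (between the pads) lies 19 mm behind it; z points along the fingers, y is the line along which they close (so a half turn about z gives the same grasp; the last joint's range is limited). The gripper opens to 85 mm and grips with 20 to 120 N. Pads are 22 mm wide; open, the fingers measure 114 mm over their backs; the gripper's body (76 mm by 85 mm) begins 54 mm behind the grasp point. The pads swing forward as they close: fully open they stand 13 mm farther back than shut.
Start: joints at [1.582, 0.359, 0.012, 0, -1.224, -0.288], TCP at [184.473, 649.28, 231.302] pointing down, gripper open.
Joint ranges: [-3.07, 3.07], [-1.43, 2.12], [-1.02, 1.25], [-3.03, 1.67], [-3.05, -0], [-3.03, 3.03]. Speed limits (rad/s): [2.39, 2.39, 3.01, 3.14, 3.14, 3.14].

### API

Orientations are given as a rotation vector (axis times angle).
In Python, from bench import bot, cams, spot_in, masks_of gives the robot as it stands.
- The arm moves only by the shell command python3 -m crank 'ROWS' [FORCE]. ROWS is JSON, a list of rows, each a list of 7 numbers: the turn, a rotation vector about the tool's x, y, z in degrees, then the shift along the tool's x, y, z in units of 60 mm (1.0 is 60 mm), then the opening, from 0 (shut) to 1 (fully open). In form: [[ax, ay, az, tx, ty, tz, fingers], ...]. A call has exactly 8 rows; each row is the pose to reach, as a shift and turn from the pose commanded when the call began, along the tool's axes at that moment; what a row does not reach only later rows make up. A row lasts 1/8 s, in which the tool goes at most 62.5 mm and 10.7 degrees, less where a joint would pass 70% of its speed; a pose out of reach is approached as far as the arm can. A call with a gripper value outside its range is refused whole. The fingers move at their own pace and stop on an object; FORCE is the grip in N (left out, the last holds). Time passes only in rows, so rows that repeat a pose let the fingers close, or fill a call up. It gives the time, the measured TCP pose, the force, the opening and the grip force at its end, in the units of the state.
- bot.state(): the state, without advancing time (a new reading comes with each control period).
- cams.get_image(name): name is "scene" or "side" or "wrist"; returns a dict with "color" (420x560x3 uint8, red, green, blue), "fovy" (degrees; the focal length in pixels is half the picture's height over the tangent of half this angle, whatever the lens; pixels are square), "cx", "cy" (the principal point, pixels), "rvec" (rotation vector, rad) and "tvec" (3), from world to camera coordinates, as OpenCV has them; the wrist camera has in their place "mount" (4x4, takes a point from camera to tool coordinates, whose origin is the TCP and whose axes are the flange's). Camera axes: x right, y down, z forward; pixel columns grow to the right and rows downward; lengths in mm; the calibration is good to about 2 mm. A picture is of the moment at which its call begins: read the wrist's pose just before it. There is no depth.
- bot.job_done(): hands the job in; it is judged then, once.
Trained networks look in the newest picture that a camera, given by its name, has taken for a name from the list of things; names that differ only in an ending like _2 or _b are one class to them, and where a whole thing is asked for, a point or a joint stands for the part that bears it (a point fixed in the world has none). Each returns a list of dicts, best first, with "confidence" (0 to 1); they miss things now and then, are a little off and sometimes report something else, mostly with a low value. They report only what shows in the picture. A call takes as long as a camera call.
- spot_in(query, camera): "point" ([x, y, z] in mm, in world coordinates, good to about 4 mm: the middle of the surface that is visible of it).
- masks_of(query, camera): "region" (420x560 bool, what is visible of it).
The state is a dict: "time_s": time; "qpos": joint angles; "joint_vel": joint speeds; "effort": joint torques, N m; "position": TCP position; "ee_rot": TCP orientation; "wrist_force": force on the tool from outside, world axes, zero at the start; "torque": the same for the moment, N m; "finger_gap": finger opening in mm; "grasp_force": force on a finger pad.
Only numpy, scipy, OpenCV 4.12 (cv2) and the standard library are available. Lean on these libraries where they do the work, as an engineer would, in place of code of your own. Each camera call takes 0.05 s, during which the arm holds its last target. There are 200 camera calls.

## Working session

There is one attempt and no reset: what is moved stays moved. The work goes in short steps, Python scripts to look and compute and a shell command to move; the robot and the scene stay as the last step left them, time stands still between calls to the robot, and variables do not carry over. Pictures are saved under pics/ and viewed, at most 10 in all, crops included, and the job is handed in when it is done.

```bash
ls; mkdir -p pics; python3 - <<'E'
from bench import bot,cams,spot_in,masks_of
import cv2,numpy as np
s=bot.state();print({k:np.round(v,3).tolist() for k,v in s.items()})
for c in ["scene","side"]:
    im=cams.get_image(c);cv2.imwrite(f"pics/{c}0.png",im["color"][:,:,::-1])
    print(c,im["fovy"],im["cx"],im["cy"],im["rvec"],im["tvec"])
    for q in ["tray","tray_floor","cradle","jar","jar_collar","beaker","carton","pot_stand","bowl","spatula"]:
        print(q,[(np.round(d["point"]).tolist(),round(d["confidence"],2)) for d in spot_in(q,c)[:2]])
E
```

```text
pics
{'time_s': 0.0, 'qpos': [1.582, 0.359, 0.011, -0.0, -1.224, -0.288], 'joint_vel': [-0.001, -0.001, -0.001, -0.001, 0.001, 0.001], 'effort': [-0.001, -58.332, 29.342, 6.937, -0.006, 0.0], 'position': [184.359, 648.839, 230.375], 'ee_rot': [3.11, -0.433, -0.0], 'wrist_force': [-0.17, -0.281, 0.092], 'torque': [-0.039, 0.018, 0.006], 'grasp_force': 0.0, 'finger_gap': 85.677}
scene 45.30168565916952 279.7205709003046 213.9655305690864 [ 1.35198492  2.09894446 -0.98523336] [ 238.31464657 -265.85710436 1681.92070936]
tray [([502.0, 249.0, 10.0], 0.72)]
tray_floor [([512.0, 254.0, 11.0], 0.8)]
cradle [([670.0, 34.0, 46.0], 0.89), ([800.0, 14.0, 45.0], 0.73)]
jar [([633.0, 17.0, 133.0], 0.9)]
jar_collar [([634.0, 15.0, 135.0], 0.69)]
beaker []
carton [([487.0, -287.0, 79.0], 0.79)]
pot_stand [([799.0, 13.0, 48.0], 0.73)]
bowl [([747.0, 169.0, 31.0], 0.66)]
spatula [([724.0, -221.0, 6.0], 0.94)]
side 44.798562468968655 274.69842006047776 213.3237812500785 [ 2.09304118 -0.82636417  0.41949137] [-455.20737084  386.04205897  819.28359966]
tray [([503.0, 274.0, 27.0], 0.74)]
tray_floor [([509.0, 274.0, 26.0], 0.58)]
cradle [([548.0, -32.0, 50.0], 0.86)]
jar [([591.0, -18.0, 143.0], 0.97)]
jar_collar [([587.0, -13.0, 147.0], 0.74)]
beaker [([607.0, -311.0, 75.0], 0.71), ([549.0, -36.0, 53.0], 0.47)]
carton [([452.0, -312.0, 101.0], 0.75)]
pot_stand [([778.0, 2.0, 43.0], 0.83)]
bowl [([786.0, 196.0, 35.0], 0.95)]
spatula [([716.0, -215.0, 4.0], 0.73)]
```

View pics/scene0.png

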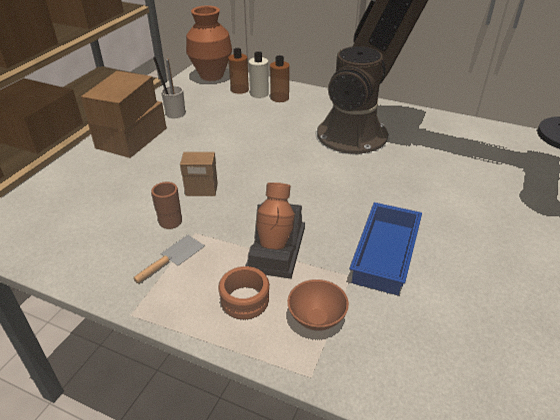

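View pics/side0.png

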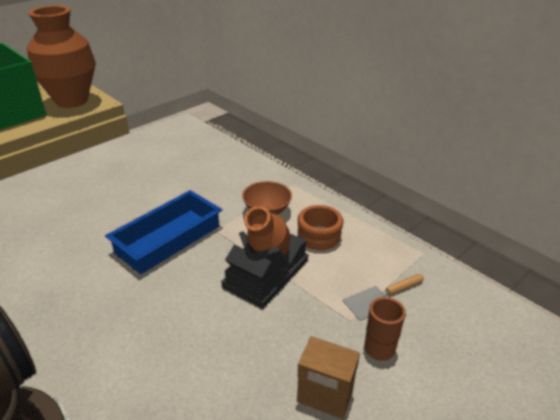

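Scene view: jar in its cradle at about (275,220), mouth toward the robot. Tray at (388,245), carton (199,173), beaker (167,205), bowl (318,303), pot-stand (243,290). The side view agrees: tray (165,230), jar (262,230), carton (328,375), beaker (384,327). Next I fit outline models to the masks in both views.

```bash
cat > h.py <<'E'
from bench import bot,cams,spot_in,masks_of
import cv2,numpy as np
from scipy.optimize import minimize
from scipy.spatial.transform import Rotation as R
def view(c):
    s=bot.state(); im=cams.get_image(c)
    if c=="wrist":
        T=np.eye(4);T[:3,:3]=R.from_rotvec(s["ee_rot"]).as_matrix();T[:3,3]=s["position"]
        M=np.linalg.inv(T@np.array(im["mount"]))
    else:
        M=np.eye(4);M[:3,:3]=R.from_rotvec(im["rvec"]).as_matrix();M[:3,3]=im["tvec"]
    return dict(c=c,M=M,f=210/np.tan(np.radians(im["fovy"]/2)),cx=im["cx"],cy=im["cy"],im=im["color"],keys=list(im))
def proj(v,P):
    p=np.atleast_2d(P)@v["M"][:3,:3].T+v["M"][:3,3]
    return p[:,:2]/p[:,2:]*v["f"]+[v["cx"],v["cy"]]
def rings(*zr):
    a=np.linspace(0,2*np.pi,32,endpoint=False)
    return np.vstack([np.c_[r*np.cos(a),r*np.sin(a),0*a+z] for z,r in zr])
def box(x,y,z0,z1): return np.array([[a*x/2,b*y/2,c] for a in(-1,1) for b in(-1,1) for c in(z0,z1)])
jar=[rings((0,28),(50,44),(84,44),(112,24)),rings((112,24),(120,24)),rings((120,28),(150,28))]
a=np.radians(30)
RJ=np.array([[np.cos(a),0,-np.sin(a)],[0,1,0],[np.sin(a),0,np.cos(a)]])
SH=dict(tray=[np.vstack([box(240,110,0,55),box(256,126,50,55)])],beaker=[rings((0,30),(110,33))],
 carton=[np.vstack([box(60,86,0,72),box(62,88,72,110)])],jarc=[p@RJ.T+[117.5,0,50] for p in jar],jar=jar)
def place(P,q,z=0):
    c,s=np.cos(q[2]),np.sin(q[2]);return P@np.array([[c,s,0],[-s,c,0],[0,0,1]])+[q[0],q[1],z]
def render(v,name,q,z=0):
    m=np.zeros((420,560),np.uint8)
    for P in SH[name]:
        h=cv2.convexHull(proj(v,place(P,q,z)).astype(np.float32))
        cv2.fillConvexPoly(m,np.round(h*16).astype(np.int32),1,shift=4)
    return m>0
def fit(name,vs,q0,z=0,masks=None,steps=(15,15,.2),ign=None):
    ign=ign or [np.zeros((420,560),bool)]*len(vs)
    def cost(q):
        t=0
        for v,m,g in zip(vs,masks,ign):
            r=render(v,name,q,z)&~g;mm=m&~g;t+=1-(r&mm).sum()/max(1,(r|mm).sum())
        return t/len(vs)
    best=None
    for dy in (0,.4,-.4,1.2):
        q=np.array(q0,float)+[0,0,dy]
        for k in (1,.3):
            S=np.vstack([q]+[q+k*np.eye(3)[i]*steps[i] for i in range(3)])
            o=minimize(cost,q,method="Nelder-Mead",options=dict(initial_simplex=S,xatol=.02,fatol=1e-5));q=o.x
        if best is None or o.fun<best.fun:best=o
    return best
def mask(q,c):
    d=masks_of(q,c); return (d[0]["region"],d[0]["confidence"]) if d else (None,0)
E
cat > m.py <<'E'
from h import *
vs=[view("scene"),view("side")];print(vs[0]["keys"])
cr=[mask("cradle",v["c"])[0] for v in vs]
for n,q,q0 in [("tray","tray",[510,270,0]),("carton","carton",[465,-305,0]),("beaker","beaker",[607,-311,0]),("jarc","jar",[580,10,0])]:
    M=[mask(q,v["c"]) for v in vs];print(n,[(round(c,2),None if m is None else int(m.sum())) for m,c in M])
    for sel in ([0,1],[0],[1]):
        k=[i for i in sel if M[i][0] is not None]
        if not k: continue
        ig=[cr[i]&~M[i][0] if n=="jarc" and cr[i] is not None else np.zeros((420,560),bool) for i in k]
        o=fit(n,[vs[i] for i in k],q0,masks=[M[i][0] for i in k],ign=ig);print(sel,k,np.round(o.x,3),round(o.fun,3))
E
python3 m.py
```

```text
['color', 'fovy', 'cx', 'cy', 'rvec', 'tvec']
tray [(0.82, 4400), (0.75, 5037)]
[0, 1] [0, 1] [5.06528e+02 2.56091e+02 7.70000e-02] 0.061
[0] [0] [5.06836e+02 2.55112e+02 7.40000e-02] 0.061
[1] [1] [5.09823e+02 2.59770e+02 6.90000e-02] 0.051
carton [(0.94, 1531), (0.64, 3820)]
[0, 1] [0, 1] [ 467.064 -296.991    0.471] 0.038
[0] [0] [ 4.64810e+02 -2.99086e+02  4.54000e-01] 0.034
[1] [1] [ 4.68136e+02 -2.96076e+02  4.45000e-01] 0.027
beaker [(0.63, 1146), (0.65, 1606)]
[0, 1] [0, 1] [ 6.22559e+02 -2.99835e+02  1.02000e-01] 0.518
[0] [0] [ 6.22559e+02 -2.99835e+02  1.02000e-01] 0.035
[1] [1] [ 607. -311.    0.] 1.0
jarc [(0.88, 1993), (0.7, 1633)]
[0, 1] [0, 1] [ 5.2768e+02 -1.4261e+01  2.2300e-01] 0.032
[0] [0] [ 5.27903e+02 -1.60200e+01  2.35000e-01] 0.022
[1] [1] [ 5.29053e+02 -1.45540e+01  2.62000e-01] 0.018
```

```bash
cat >> h.py <<'E'
def down(yaw,lean=0):  # tool x heading yaw, z down; lean tilts about tool y (rad)
    return R.from_matrix(np.array([[np.cos(yaw),np.sin(yaw),0],[np.sin(yaw),-np.cos(yaw),0],[0,0,-1]]).T.T)*R.from_rotvec([0,lean,0])
def rel(*T):
    s=bot.state();r=R.from_rotvec(s["ee_rot"]);p=np.array(s["position"])
    x=r.as_matrix();print("now t%.2f"%s["time_s"],np.round(p,1),"yaw %.3f"%np.arctan2(x[1,0],x[0,0]),"z",np.round(x[:,2],3),"gap %.1f gf %.1f"%(s["finger_gap"],s["grasp_force"]),np.round(s["wrist_force"],1),"q",np.round(s["qpos"],2))
    for t in T:
        d=down(t[3],t[4] if len(t)>4 else 0)
        print(t,"->",np.round(np.degrees((r.inv()*d).as_rotvec()),2),np.round(r.inv().apply(np.array(t[:3])-p)/60,3))
E
python3 - <<'E'
from h import *
print(np.round(cams.get_image("wrist")["mount"],2), cams.get_image("wrist")["fovy"])
rel((440,230,330,-.7),(420,-60,330,-1.0),(467,-297,300,-1.11))
E
```

```text
[[   0.     -0.96   -0.29   74.26]
 [   1.      0.     -0.     -1.12]
 [   0.     -0.29    0.96 -141.9 ]
 [   0.      0.      0.      1.  ]] 71.74415933372362
now t1.80 [184.5 649.3 231.3] yaw -0.277 z [ 0. -0. -1.] gap 85.2 gf 0.0 [ 0.5  0.2 -0.3] q [ 1.58  0.36  0.01  0.   -1.22 -0.29]
(440, 230, 330, -0.7) -> [ 0.   -0.   24.25] [ 6.006  5.558 -1.645]
(420, -60, 330, -1.0) -> [ 0.   -0.   41.44] [ 7.006 10.298 -1.644]
(467, -297, 300, -1.11) -> [ 0.   -0.   47.74] [ 8.839 13.884 -1.144]
```

```bash
python3 -m crank '[[0,0,24,6,5.56,-1.64,1],[0,0,24,6,5.56,-1.64,1],[0,0,24,6,5.56,-1.64,1],[0,0,24,6,5.56,-1.64,1],[0,0,24,6,5.56,-1.64,1],[0,0,24,6,5.56,-1.64,1],[0,0,24,6,5.56,-1.64,1],[0,0,24,6,5.56,-1.64,1]]' 40
cat > w.py <<'E'
from h import *
import sys
def wf(name,q,q0,z=0,save=None):
    v=view("wrist");m,c=mask(q,"wrist")
    if save: cv2.imwrite(f"pics/{save}.png",v["im"][:,:,::-1])
    if m is None: print(q,"not seen");return
    o=fit(name,[v],q0,z,masks=[m]);print(name,"conf %.2f area %d"%(c,m.sum()),np.round(o.x,3),"cost %.3f"%o.fun);return o.x
E
python3 - <<'E'
from w import *
wf("tray","tray",[507,257,.075],save="w1")
rel((420,-60,330,-1.0),(467,-297,300,-1.11))
E
```

```text
time_s: 2.8
position: [439.9, 228.7, 330.5]
ee_rot: [-2.953, 1.07, -0.001]
wrist_force: [1.7, 0.6, -0.1]
finger_gap: 85.0
grasp_force: 0.0
tray conf 0.65 area 16454 [5.10854e+02 2.55470e+02 7.70000e-02] cost 0.019
now t2.90 [441.6 226.5 331.5] yaw -0.701 z [ 0.003  0.001 -1.   ] gap 85.1 gf 0.0 [ 0.3 -0.1  0.3] q [ 0.87  0.   -0.2   0.   -1.36 -0.  ]
(420, -60, 330, -1.0) -> [-0.15 -0.04 17.15] [2.803 3.882 0.018]
(467, -297, 300, -1.11) -> [-0.16 -0.04 23.45] [5.948 6.398 0.516]
```

View pics/w1.png

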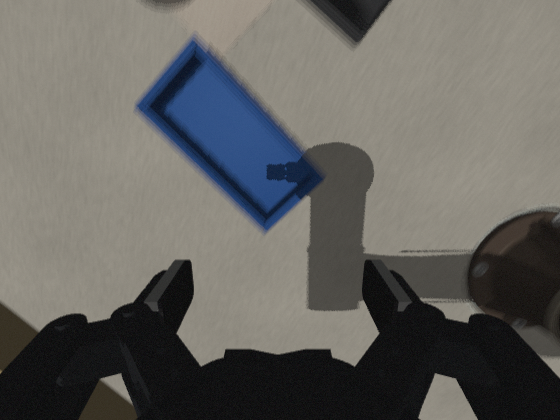

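The wrist picture shows the tray at (230,135), empty. On to the carton.

```bash
python3 -m crank '[[0,0,10,1.4,1.95,0,1],[0,0,17,2.8,3.9,0,1],[0,0,17,2.8,3.9,0,1],[0,0,17,2.8,3.9,0,1],[0,0,17,2.8,3.9,0,1],[0,0,23.5,5.95,6.4,0.5,1],[0,0,23.5,5.95,6.4,0.5,1],[0,0,23.5,5.95,6.4,0.5,1]]' >/dev/null
python3 -m crank '[[0,0,0,0,0,0,1],[0,0,0,0,0,0,1],[0,0,0,0,0,0,1],[0,0,0,0,0,0,1],[0,0,0,0,0,0,1],[0,0,0,0,0,0,1],[0,0,0,0,0,0,1],[0,0,0,0,0,0,1]]'
python3 - <<'E'
from w import *
q=wf("carton","carton",[467,-297,.46]);wf("beaker","beaker",[622,-300,0])
rel((467,-297,300,-1.11))
E
```

```text
time_s: 4.9
position: [456.0, -239.0, 306.5]
ee_rot: [-2.673, 1.65, -0.0]
wrist_force: [0.6, -0.3, 0.5]
finger_gap: 85.5
grasp_force: 0.0
carton conf 0.77 area 4331 [ 4.68384e+02 -2.97146e+02  4.18000e-01] cost 0.046
beaker conf 0.60 area 4302 [ 6.23629e+02 -2.99054e+02  5.30000e-02] cost 0.022
now t5.10 [ 456.  -239.1  306.4] yaw -1.106 z [-0.  0. -1.] gap 85.8 gf 0.0 [ 0.1 -0.5  0.7] q [-0.1   0.05 -0.21 -0.   -1.31  0.57]
(467, -297, 300, -1.11) -> [-0.    0.    0.23] [0.945 0.269 0.107]
```

```bash
python3 - <<'E'
from w import *
rel((468,-297,200,-1.13),(468,-297,70,-1.13))
E
```

```text
now t5.10 [ 456.  -239.1  306.4] yaw -1.106 z [-0.  0. -1.] gap 85.8 gf 0.0 [ 0.1 -0.5  0.7] q [-0.1   0.05 -0.21 -0.   -1.31  0.57]
(468, -297, 200, -1.13) -> [-0.    0.    1.38] [0.952 0.255 1.774]
(468, -297, 70, -1.13) -> [-0.    0.    1.38] [0.952 0.255 3.941]
```

```bash
python3 -m crank '[[0,0,1.4,0.95,0.25,0.8,1],[0,0,1.4,0.95,0.25,1.6,1],[0,0,1.4,0.95,0.25,2.2,1],[0,0,1.4,0.95,0.25,2.7,1],[0,0,1.4,0.95,0.25,3.2,1],[0,0,1.4,0.95,0.25,3.6,1],[0,0,1.4,0.95,0.25,3.93,1],[0,0,1.4,0.95,0.25,3.93,1]]'
python3 -m crank '[[0,0,0,0,0,0,0.5],[0,0,0,0,0,0,0.5],[0,0,0,0,0,0,0.5],[0,0,0,0,0,0,0.5],[0,0,0,0,0,-0.1,0.5],[0,0,0,0,0,-0.5,0.5],[0,0,0,0,0,-1.0,0.5],[0,0,0,0,0,-1.5,0.5]]' 50
python3 - <<'E'
from w import *
rel((470,-200,200,-1.2),(440,60,200,-1.4),(465,220,200,-1.494))
E
```

```text
time_s: 6.1
position: [467.1, -296.5, 69.2]
ee_rot: [2.652, -1.682, -0.005]
wrist_force: [0.6, -0.5, 0.9]
finger_gap: 85.5
grasp_force: 0.0
time_s: 7.1
position: [467.5, -296.2, 161.0]
ee_rot: [-2.653, 1.683, 0.003]
wrist_force: [0.1, -0.2, -5.9]
finger_gap: 61.5
grasp_force: 56.2
now t7.10 [ 467.5 -296.2  161. ] yaw -1.131 z [-0.001  0.001 -1.   ] gap 61.5 gf 56.2 [ 0.1 -0.2 -5.9] q [-0.21  0.22 -0.36 -0.   -1.    0.65]
(470, -200, 200, -1.2) -> [0.05 0.09 3.97] [-1.433 -0.721 -0.648]
(440, 60, 200, -1.4) -> [ 0.06  0.08 15.43] [-5.567 -2.115 -0.643]
(465, 220, 200, -1.494) -> [ 0.06  0.08 20.82] [-7.802 -3.628 -0.641]
```

```bash
cat >> w.py <<'E'
def blue(v):
    h=cv2.cvtColor(v["im"],cv2.COLOR_RGB2HSV);m=(cv2.inRange(h,(108,120,25),(125,255,255))>0).astype(np.uint8)
    n,l,st,_=cv2.connectedComponentsWithStats(m);k=1+st[1:,4].argmax();c,_=cv2.findContours((l==k).astype(np.uint8),0,2)
    o=np.zeros_like(m);cv2.fillPoly(o,[max(c,key=cv2.contourArea)],1);return o>0
def bt(q0=(509,256,.077)):
    vs=[view("scene"),view("side")];M=[blue(v) for v in vs]
    for k in ([0,1],[0],[1]):
        o=fit("tray",[vs[i] for i in k],q0,masks=[M[i] for i in k]);print("blue",k,np.round(o.x,3),"cost %.3f"%o.fun,[int(M[i].sum()) for i in k])
E
python3 - <<'E'
from w import *
bt()
rel((440,60,240,-1.4),(429,250,170,-1.494),)
E
```

```text
blue [0, 1] [5.06417e+02 2.56148e+02 7.90000e-02] cost 0.153 [3778, 4763]
blue [0] [4.66893e+02 2.53146e+02 7.60000e-02] cost 0.163 [3778]
blue [1] [5.11747e+02 2.63841e+02 7.90000e-02] cost 0.102 [4763]
now t7.20 [ 469.8 -297.1  163.7] yaw -1.130 z [ 0.005 -0.001 -1.   ] gap 61.7 gf 56.4 [ 0.6 -0.8 -5.1] q [-0.21  0.22 -0.35  0.   -1.    0.65]
(440, 60, 240, -1.4) -> [-0.25 -0.17 15.48] [-5.59  -2.096 -1.282]
(429, 250, 170, -1.494) -> [-0.26 -0.16 20.86] [-8.536 -3.277 -0.121]
```

```bash
python3 -m crank '[[0,0,4,-1.4,-0.72,-1.2,0.5],[0,0,10,-3.0,-1.3,-1.3,0.5],[0,0,15,-4.3,-1.7,-1.3,0.5],[0,0,15.5,-5.57,-2.1,-1.3,0.5],[0,0,15.5,-5.57,-2.1,-1.3,0.5],[0,0,15.5,-5.57,-2.1,-1.3,0.5],[0,0,15.5,-5.57,-2.1,-1.3,0.5],[0,0,15.5,-5.57,-2.1,-1.3,0.5]]'
python3 - <<'E'
from w import *
rel((429,250,230,-1.494),(429,250,150,-1.494))
E
```

```text
time_s: 8.2
position: [438.7, 59.5, 237.5]
ee_rot: [2.402, -2.022, -0.002]
wrist_force: [-0.8, -0.1, -5.6]
finger_gap: 61.3
grasp_force: 55.7
now t8.20 [438.7  59.5 237.5] yaw -1.399 z [-0.002 -0.001 -1.   ] gap 61.3 gf 55.7 [-0.8 -0.1 -5.6] q [ 0.58 -0.04 -0.46 -0.   -1.15 -0.41]
(429, 250, 230, -1.494) -> [ 0.12 -0.02  5.42] [-3.156 -0.382  0.124]
(429, 250, 150, -1.494) -> [ 0.12 -0.02  5.42] [-3.156 -0.384  1.457]
```

```bash
python3 - <<'E'
s=open('w.py').read()
a=s.index("    h=cv2.cvtColor");b=s.index("    n,l,st")
s=s[:a]+'    g=v["im"].astype(float);m=cv2.morphologyEx(((g[:,:,2]>1.5*g[:,:,0]+8)).astype(np.uint8),cv2.MORPH_CLOSE,np.ones((3,3)))\n'+s[b:]
open('w.py','w').write(s)
E
python3 - <<'E'
from w import *
bt()
v=view("scene");w=view("side")
for u,n in ((v,"a"),(w,"b")):
    im=u["im"][:,:,::-1].copy();c,_=cv2.findContours(render(u,"tray",(509.5,256.5,.077)).astype(np.uint8),0,2);cv2.drawContours(im,c,-1,(0,255,0),1)
    x,y=np.mean(proj(u,[509,256,30]),0).astype(int)
    cv2.imwrite(f"pics/c{n}.png",cv2.resize(im[max(0,y-75):y+75,max(0,x-95):x+95],None,fx=2,fy=2,interpolation=2))
a,b=cv2.imread("pics/ca.png"),cv2.imread("pics/cb.png");cv2.imwrite("pics/cab.png",np.hstack([a,b]))
E
```

```text
blue [0, 1] [5.06482e+02 2.55705e+02 7.40000e-02] cost 0.350 [4076, 2316]
blue [0] [5.06349e+02 2.56382e+02 7.50000e-02] cost 0.130 [4076]
blue [1] [449.752 315.115   1.337] cost 0.495 [2316]
```

View pics/cab.png

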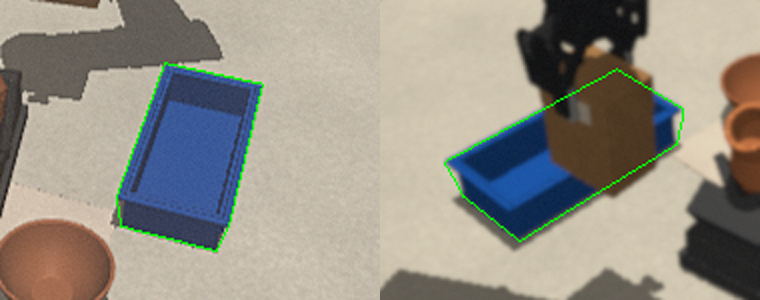

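The outline of the fitted tray pose (509.5, 256.5, 0.077) lies right on the tray in both crops, scene (190,155) and side (565,155).

```bash
python3 -m crank '[[0,0,2,-0.9,-0.1,0,0.5],[0,0,4,-1.8,-0.2,0,0.5],[0,0,5.4,-2.6,-0.3,0,0.5],[0,0,5.4,-3.15,-0.37,0.1,0.5],[0,0,5.4,-3.15,-0.37,0.5,0.5],[0,0,5.4,-3.15,-0.37,1,0.5],[0,0,5.4,-3.15,-0.37,1.4,0.5],[0,0,5.4,-3.15,-0.37,1.4,0.5]]' >/dev/null
python3 - <<'E'
from w import *
rel((429.5,250.3,153,-1.494),(429.5,250.3,82,-1.494))
for c in("scene","side"):
    v=view(c);m,k=mask("carton",c)
    if m is not None:
        o=fit("carton",[v],[429,250,.077],83,masks=[m]);print(c,k,m.sum(),np.round(o.x,3),o.fun)
E
```

```text
now t9.40 [429.1 247.3 152.8] yaw -1.497 z [-0.003 -0.003 -1.   ] gap 61.6 gf 56.9 [ 0.4 -0.2 -5.7] q [ 0.92  0.13 -0.48 -0.   -0.96 -0.85]
(429.5, 250.3, 153, -1.494) -> [ 0.19 -0.18 -0.19] [-0.049 -0.01  -0.003]
(429.5, 250.3, 82, -1.494) -> [ 0.19 -0.18 -0.19] [-0.053 -0.014  1.181]
scene 0.72 1700 [4.29567e+02 2.47867e+02 1.02000e-01] 0.18445195557701588
side 0.89 2060 [ 4.28723e+02  2.51554e+02 -4.00000e-03] 0.18675654242664552
```

```bash
python3 -m crank '[[0,0,0,-0.03,0,0.1,0.5],[0,0,0,-0.03,0,0.3,0.5],[0,0,0,-0.03,0,0.5,0.5],[0,0,0,-0.03,0,0.7,0.5],[0,0,0,-0.03,0,0.9,0.5],[0,0,0,-0.03,0,1.05,0.5],[0,0,0,-0.03,0,1.15,0.5],[0,0,0,-0.03,0,1.15,0.5]]' 
python3 -m crank '[[0,0,0,0,0,0.02,0.5],[0,0,0,0,0,0.04,0.5],[0,0,0,0,0,0.05,0.5],[0,0,0,0,0,0.06,0.5],[0,0,0,0,0,0.07,0.5],[0,0,0,0,0,0.08,0.5],[0,0,0,0,0,0.09,0.5],[0,0,0,0,0,0.1,0.5]]'
```

```text
time_s: 10.6
position: [429.3, 251.0, 85.2]
ee_rot: [2.303, -2.135, 0.0]
wrist_force: [-0.0, 0.5, -4.9]
finger_gap: 61.1
grasp_force: 57.1
time_s: 11.6
position: [429.4, 251.2, 79.6]
ee_rot: [2.304, -2.136, 0.0]
wrist_force: [-0.5, 0.8, -4.9]
finger_gap: 61.3
grasp_force: 57.1
```

```bash
python3 -m crank '[[0,0,0,0,0,0.01,0.5],[0,0,0,0,0,0.02,0.5],[0,0,0,0,0,0.03,0.5],[0,0,0,0,0,0.04,0.5],[0,0,0,0,0,0.05,0.5],[0,0,0,0,0,0.06,0.5],[0,0,0,0,0,0.07,0.5],[0,0,0,0,0,0.08,0.5]]'
```

```text
time_s: 12.6
position: [429.4, 251.6, 76.9]
ee_rot: [-2.304, 2.134, -0.0]
wrist_force: [-14.4, -1.2, 26.9]
finger_gap: 61.1
grasp_force: 60.7
```

```bash
python3 -m crank '[[0,0,0,0,0,-0.01,0.5],[0,0,0,0,0,-0.02,0.5],[0,0,0,0,0,-0.02,0.5],[0,0,0,0,0,-0.02,0.5],[0,0,0,0,0,-0.02,0.5],[0,0,0,0,0,-0.02,0.5],[0,0,0,0,0,-0.02,0.5],[0,0,0,0,0,-0.02,0.5]]'
python3 - <<'E'
from w import *
v=view("side");v2=view("scene")
print(np.round(R.from_rotvec(bot.state()["ee_rot"]).as_matrix()[:,2],4))
def cr(v,p):
    x,y=proj(v,p)[0].astype(int);i=v["im"][:,:,::-1].copy()
    for n,q,z in(("tray",(509.5,256.5,.077),0),("carton",(429.4,251,.077),5)):
        c,_=cv2.findContours(render(v,n,q,z).astype(np.uint8),0,2);cv2.drawContours(i,c,-1,(0,255,0),1)
    return cv2.resize(i[max(0,y-75):y+75,max(0,x-65):x+65],None,fx=3,fy=3,interpolation=2)
cv2.imwrite("pics/ct.png",np.hstack([cr(v,[430,250,60]),cr(v2,[430,250,60])]))
E
```

```text
time_s: 13.6
position: [429.4, 251.5, 77.0]
ee_rot: [-2.304, 2.135, 0.0]
wrist_force: [-6.6, 0.4, 8.7]
finger_gap: 61.3
grasp_force: 58.7
[ 4.e-04  6.e-04 -1.e+00]
```

View pics/ct.png

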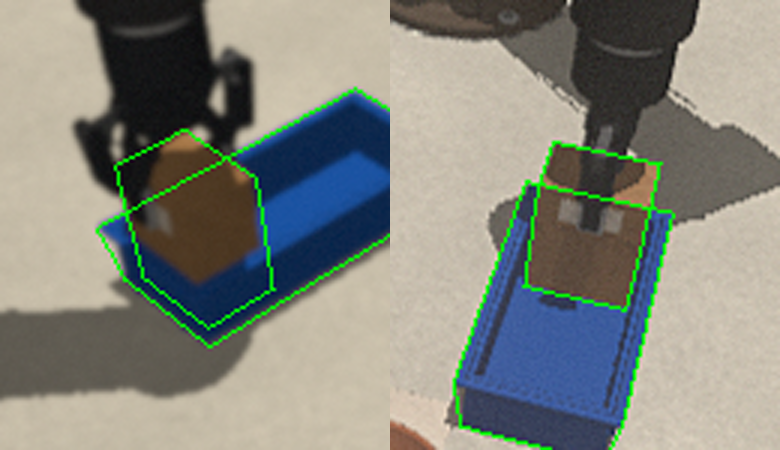

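```bash
python3 -m crank '[[0,0,0,0,0,-0.005,0.5],[0,0,0,0,0,-0.005,0.72],[0,0,0,0,0,-0.005,0.76],[0,0,0,0,0,-0.005,0.85],[0,0,0,0,0,-0.005,0.95],[0,0,0,0,0,-0.3,0.95],[0,0,0,0,0,-1.0,0.95],[0,0,0,0,0,-1.8,0.95]]'
python3 - <<'E'
from w import *
v=[view("scene"),view("side")]
for u in v:
    m,k=mask("carton",u["c"])
    if m is not None:
        for z in (5,7):
            o=fit("carton",[u],[429,250,.077],z,masks=[m],ign=[blue(u)]);print(u["c"],k,m.sum(),np.round(o.x,3),round(o.fun,3))
rel((500,100,280,-1.3))
i=v[0]["im"][:,:,::-1];x,y=proj(v[0],[430,250,60])[0].astype(int);cv2.imwrite("pics/cd.png",cv2.resize(i[max(0,y-75):y+75,x-75:x+75],None,fx=3,fy=3,interpolation=2))
E
```

```text
time_s: 14.7
position: [429.2, 250.7, 184.7]
ee_rot: [2.303, -2.135, 0.0]
wrist_force: [1.1, 1.4, -0.0]
finger_gap: 81.1
grasp_force: 0.0
scene 0.8 1802 [4.26204e+02 2.50972e+02 1.04000e-01] 0.035
scene 0.8 1802 [4.27976e+02 2.51217e+02 9.00000e-02] 0.038
side 0.88 1640 [4.26958e+02 2.53486e+02 2.10000e-02] 0.04
side 0.88 1640 [4.26168e+02 2.50346e+02 2.30000e-02] 0.041
now t14.90 [429.7 251.6 184.9] yaw -1.495 z [ 0.001  0.002 -1.   ] gap 81.0 gf 0.0 [-0.1 -0.5 -1.7] q [ 0.92  0.1  -0.44 -0.   -1.03 -0.85]
(500, 100, 280, -1.3) -> [ -0.1    0.1  -11.18] [ 2.604 -0.979 -1.589]
```

View pics/cd.png

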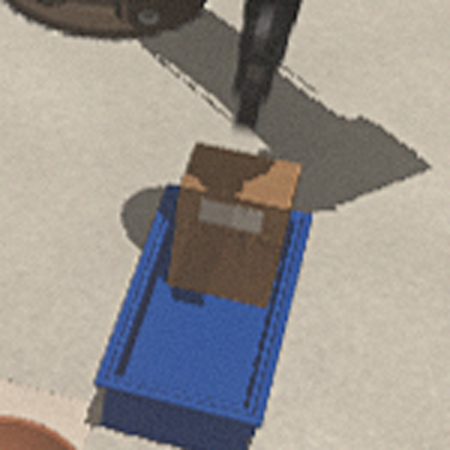

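The crop shows the carton standing in the tray at the robot end (235,225). Next, the jar.

```bash
python3 - <<'E'
from w import *
rel((515,-18,280,.24,.5236))
E
```

```text
now t14.90 [429.7 251.6 184.9] yaw -1.495 z [ 0.001  0.002 -1.   ] gap 81.0 gf 0.0 [-0.1 -0.5 -1.7] q [ 0.92  0.1  -0.44 -0.   -1.03 -0.85]
(515, -18, 280, 0.24, 0.5236) -> [ 25.8   22.01 -96.93] [ 4.584 -1.08  -1.593]
```

```bash
python3 -m crank '[[2.5,2.2,-9.7,0,0,-0.8,1],[5,4.4,-19.4,0.3,0,-1.6,1],[7.5,6.6,-29,1.2,-0.2,-1.6,1],[10.4,8.8,-38.8,2.1,-0.4,-1.6,1],[13,11,-48.5,3,-0.7,-1.6,1],[15.5,13.2,-58.2,3.8,-0.9,-1.6,1],[18,15.4,-68,4.6,-1.08,-1.6,1],[20.6,17.6,-77.5,4.6,-1.08,-1.6,1]]' >/dev/null
python3 - <<'E'
from w import *
rel((515,-18,280,.24,.5236))
E
```

```text
now t15.90 [514.7 -21.4 278.4] yaw -0.148 z [ 0.419  0.02  -0.908] gap 85.4 gf 0.0 [-0.2  0.4 -0.3] q [ 0.46 -0.21 -0.69  0.26 -0.71  0.81]
(515, -18, 280, 0.24, 0.5236) -> [  5.55   4.76 -19.97] [ 0.008 -0.058 -0.02 ]
```

```bash
python3 -m crank '[[2.8,2.4,-10,0,-0.05,0,1],[5.55,4.8,-20,0,-0.05,-0.02,1],[5.55,4.8,-20,0,-0.05,-0.02,1],[5.55,4.8,-20,0,-0.05,-0.02,1],[5.55,4.8,-20,0,-0.05,-0.02,1],[5.55,4.8,-20,0,-0.05,-0.02,1],[5.55,4.8,-20,0,-0.05,-0.02,1],[5.55,4.8,-20,0,-0.05,-0.02,1]]' >/dev/null
python3 - <<'E'
from w import *
q=wf("jarc","jar",[528,-15,.24],save="w2")
print(spot_in("jar_collar","wrist"))
v=view("wrist");m,_=mask("jar","wrist")
i=v["im"][:,:,::-1].copy()
for mm,col in((m,(255,0,0)),(render(v,"jarc",(528,-15,.24)),(0,255,0))):
    c,_=cv2.findContours(mm.astype(np.uint8),0,2);cv2.drawContours(i,c,-1,col,1)
cv2.imwrite("pics/w2.png",i)
vs=[view("scene"),view("side"),v];cm=[mask("cradle",u["c"])[0] for u in vs];M=[mask("jar",u["c"])[0] for u in vs]
for k in ([0],[1],[0,1,2]):
  o=fit("jarc",[vs[j] for j in k],[528,-15,.24],masks=[M[j] for j in k],ign=[cm[j]&~M[j] for j in k]);print(k,np.round(o.x,3),round(o.fun,3))
rel((515,-18,280,.24,.5236))
E
```

```text
jarc conf 0.73 area 4915 [ 5.31869e+02 -1.18580e+01  2.14000e-01] cost 0.033
[{'point': [592.3, 1.4, 153.2], 'confidence': 0.8}]
[0] [ 5.29527e+02 -1.66380e+01  2.58000e-01] 0.016
[1] [ 5.29391e+02 -1.59900e+01  2.79000e-01] 0.03
[0, 1, 2] [ 5.29532e+02 -1.54290e+01  2.49000e-01] 0.028
now t17.55 [514.8 -16.2 281.4] yaw 0.237 z [ 0.487  0.12  -0.865] gap 85.5 gf 0.0 [-0.3  0.6  1.4] q [ 0.41 -0.25 -0.7   0.15 -0.6   1.29]
(515, -18, 280, 0.24, 0.5236) -> [-0.03 -0.11 -0.15] [-0.015  0.03   0.018]
```

View pics/w2.png

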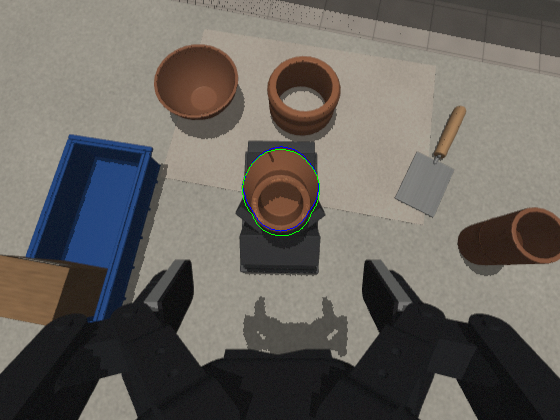

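The wrist view has the jar's mouth at (281,203), centred between the fingers, and the model outline lies on the mask. The cradle edges look parallel to the tool.

```bash
python3 - <<'E'
from w import *
rel((586.2,-1,152.2,.24,.5236))
E
```

```text
now t17.55 [514.8 -16.2 281.4] yaw 0.237 z [ 0.487  0.12  -0.865] gap 85.5 gf 0.0 [-0.3  0.6  1.4] q [ 0.41 -0.25 -0.7   0.15 -0.6   1.29]
(586.2, -1, 152.2, 0.24, 0.5236) -> [-0.03 -0.11 -0.15] [-0.028  0.038  2.473]
```

```bash
python3 -m crank '[[0,0,0,-0.02,0.02,0.5,1],[0,0,0,-0.02,0.02,1.0,1],[0,0,0,-0.02,0.02,1.5,1],[0,0,0,-0.02,0.02,1.9,1],[0,0,0,-0.02,0.02,2.2,1],[0,0,0,-0.02,0.02,2.4,1],[0,0,0,-0.02,0.02,2.47,1],[0,0,0,-0.02,0.02,2.47,1]]'
python3 -m crank '[[0,0,0,0,0,0,0.4],[0,0,0,0,0,0,0.4],[0,0,0,0,0,0,0.4],[0,0,0,0,0,0,0.4],[0,0,0,0,0,0,0.4],[0,0,0,0,0,0,0.4],[0,0,0,0,0,0,0.4],[0,0,0,0,0,0,0.4]]' 60
python3 - <<'E'
from w import *
rel((586.2,-1,152.2,.24,.5236))
s=bot.state();r=R.from_rotvec(s["ee_rot"]);print("up in tool/60",r.inv().apply([0,0,1])/60)
E
```

```text
time_s: 18.55
position: [586.1, -0.1, 152.4]
ee_rot: [-2.954, -0.352, -0.793]
wrist_force: [-0.2, 0.1, 0.1]
finger_gap: 85.1
grasp_force: 0.0
time_s: 19.55
position: [586.5, -0.2, 154.0]
ee_rot: [-2.952, -0.351, -0.797]
wrist_force: [-4.5, -3.3, 8.0]
finger_gap: 55.1
grasp_force: 61.4
now t19.55 [ 5.865e+02 -2.000e-01  1.540e+02] yaw 0.236 z [ 0.489  0.12  -0.864] gap 55.1 gf 61.4 [-4.5 -3.3  8. ] q [ 0.34  0.04 -0.87  0.37 -0.15  1.11]
(586.2, -1, 152.2, 0.24, 0.5236) -> [-0.01 -0.22 -0.19] [-0.022  0.012  0.022]
up in tool/60 [ 8.38881430e-03 -3.04881684e-05 -1.44015500e-02]
```

```bash
python3 -m crank '[[0,0,0,0.04,0,-0.07,0.4],[0,0,0,0.12,0,-0.21,0.4],[0,0,0,0.25,0,-0.43,0.4],[0,0,0,0.4,0,-0.69,0.4],[0,0,0,0.6,0,-1.03,0.4],[0,0,0,0.8,0,-1.37,0.4],[0,0,0,1.0,0,-1.72,0.4],[0,0,0,1.1,0,-1.89,0.4]]'
python3 - <<'E'
from w import *
rel((575,80,280,.24,.2),(577.3,261.7,260,.24,0))
E
```

```text
time_s: 20.55
position: [586.0, 0.3, 284.5]
ee_rot: [-2.952, -0.353, -0.793]
wrist_force: [-1.0, 0.5, -5.2]
finger_gap: 55.1
grasp_force: 64.2
now t20.55 [5.860e+02 3.000e-01 2.845e+02] yaw 0.237 z [ 0.487  0.121 -0.865] gap 55.1 gf 64.2 [-1.   0.5 -5.2] q [ 0.38 -0.11 -0.58  0.12 -0.58  1.35]
(575, 80, 280, 0.24, 0.2) -> [ -0.12 -18.65  -0.14] [ 0.077 -1.333  0.136]
(577.3, 261.7, 260, 0.24, 0) -> [ -0.13 -30.11  -0.12] [ 0.557 -4.266  0.809]
```

```bash
python3 -m crank '[[0,-3,0,0,-0.3,0,0.4],[0,-8,0,0,-0.8,0,0.4],[0,-14,0,0.08,-1.5,0.1,0.4],[0,-19,0,0.2,-2.2,0.3,0.4],[0,-24,0,0.35,-2.9,0.5,0.4],[0,-28,0,0.45,-3.5,0.65,0.4],[0,-30.1,0,0.53,-4.0,0.75,0.4],[0,-30.1,0,0.56,-4.27,0.81,0.4]]'
python3 - <<'E'
from w import *
v=[view("scene"),view("side")]
rel((577.3,261.7,260,.24,0),(577.3,261.7,190,.24,0))
z=bot.state()["position"][2]-117
for u in v:
    m,k=mask("jar",u["c"])
    if m is not None:
        o=fit("jar",[u],[577,261,0],z,masks=[m]);print(u["c"],k,m.sum(),np.round(o.x,3),round(o.fun,3))
def cr(v,p):
    x,y=proj(v,p)[0].astype(int);i=v["im"][:,:,::-1].copy()
    for n,q,zz in(("tray",(509.5,256.5,.077),0),("jar",(577.3,261.7,0),z)):
        c,_=cv2.findContours(render(v,n,q,zz).astype(np.uint8),0,2);cv2.drawContours(i,c,-1,(0,255,0),1)
    return cv2.resize(i[max(0,y-75):y+75,max(0,x-65):x+65],None,fx=3,fy=3,interpolation=2)
cv2.imwrite("pics/cj.png",np.hstack([cr(v[1],[560,260,130]),cr(v[0],[560,260,130])]))
E
```

```text
time_s: 21.55
position: [577.9, 263.6, 256.8]
ee_rot: [-3.118, -0.374, 0.005]
wrist_force: [-0.5, -0.4, -4.6]
finger_gap: 55.0
grasp_force: 64.6
now t21.65 [577.4 263.1 257.3] yaw 0.240 z [-0.002  0.001 -1.   ] gap 55.5 gf 64.6 [ 0.1 -0.2 -4.2] q [ 0.73  0.28 -0.04 -0.   -1.25  1.08]
(577.3, 261.7, 260, 0.24, 0) -> [-0.11  0.1  -0.02] [-0.008  0.023 -0.045]
(577.3, 261.7, 190, 0.24, 0) -> [-0.11  0.1  -0.02] [-0.006  0.025  1.122]
scene 0.63 2274 [ 5.78356e+02  2.63525e+02 -2.55000e-01] 0.071
side 0.81 1873 [5.75635e+02 2.66480e+02 4.02000e-01] 0.133
```

View pics/cj.png

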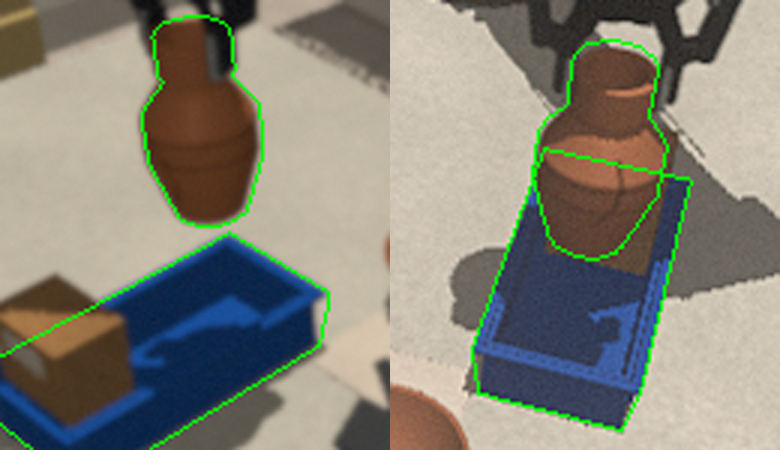

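The crops show the jar hanging upright on its outline (side 205,130; scene 605,150), above the free end of the tray.

```bash
python3 -m crank '[[0,0,0,0,0.02,0.1,0.4],[0,0,0,0,0.02,0.4,0.4],[0,0,0,0,0.02,0.8,0.4],[0,0,0,0,0.02,1.2,0.4],[0,0,0,0,0.02,1.5,0.4],[0,0,0,0,0.02,1.75,0.4],[0,0,0,0,0.02,1.92,0.4],[0,0,0,0,0.02,1.97,0.4]]'
python3 -m crank '[[0,0,0,0,0,0.03,0.4],[0,0,0,0,0,0.06,0.4],[0,0,0,0,0,0.08,0.4],[0,0,0,0,0,0.1,0.4],[0,0,0,0,0,0.12,0.4],[0,0,0,0,0,0.13,0.4],[0,0,0,0,0,0.14,0.4],[0,0,0,0,0,0.15,0.4]]'
```

```text
time_s: 22.75
position: [578.2, 260.5, 140.3]
ee_rot: [-3.118, -0.373, 0.001]
wrist_force: [0.9, 0.1, -4.7]
finger_gap: 55.2
grasp_force: 64.6
time_s: 23.75
position: [578.3, 260.7, 131.8]
ee_rot: [-3.118, -0.373, 0.0]
wrist_force: [0.1, 0.7, -4.7]
finger_gap: 55.1
grasp_force: 64.6
```

```bash
python3 -m crank '[[0,0,0,0,0,0.02,0.4],[0,0,0,0,0,0.035,0.4],[0,0,0,0,0,0.05,0.4],[0,0,0,0,0,0.06,0.4],[0,0,0,0,0,0.07,0.4],[0,0,0,0,0,0.08,0.4],[0,0,0,0,0,0.09,0.4],[0,0,0,0,0,0.1,0.4]]'
python3 -m crank '[[0,0,0,0,0,0.005,0.4],[0,0,0,0,0,0.01,0.4],[0,0,0,0,0,0.015,0.4],[0,0,0,0,0,0.02,0.4],[0,0,0,0,0,0.025,0.4],[0,0,0,0,0,0.03,0.4],[0,0,0,0,0,0.035,0.4],[0,0,0,0,0,0.04,0.4]]'
```

```text
time_s: 24.75
position: [578.3, 260.6, 125.8]
ee_rot: [-3.118, -0.373, 0.0]
wrist_force: [-0.8, -0.3, -4.5]
finger_gap: 55.4
grasp_force: 64.6
time_s: 25.75
position: [579.4, 260.9, 125.5]
ee_rot: [-3.117, -0.374, -0.004]
wrist_force: [-1.8, -3.0, 11.5]
finger_gap: 54.8
grasp_force: 65.9
```

```bash
python3 -m crank '[[0,0,0,0,0,-0.01,0.4],[0,0,0,0,0,-0.01,0.66],[0,0,0,0,0,-0.01,0.72],[0,0,0,0,0,-0.01,0.85],[0,0,0,0,0,-0.01,1],[0,0,0,0,0,-0.3,1],[0,0,0,0,0,-1.0,1],[0,0,0,0,0,-1.9,1]]'
python3 - <<'E'
from w import *
vs=[view("scene"),view("side")]
for n,q0 in(("jar",[577,261,0]),("carton",[429,250,.077])):
    for u in vs:
        m,k=mask(n,u["c"])
        if m is not None:
            o=fit(n,[u],q0,5,masks=[m],ign=[blue(u)|False]);print(n,u["c"],round(k,2),m.sum(),np.round(o.x,3),round(o.fun,3))
rel((577,100,330,.2),(480,-60,330,0),(623,-250,300,-.45))
E
```

```text
time_s: 26.75
position: [577.9, 260.1, 238.9]
ee_rot: [-3.118, -0.373, 0.002]
wrist_force: [0.8, -0.3, 0.5]
finger_gap: 85.5
grasp_force: 0.0
jar scene 0.67 1756 [578.053 259.731   0.65 ] 0.066
jar side 0.62 1583 [577.381 259.975   1.313] 0.045
carton scene 0.97 1251 [4.26683e+02 2.52280e+02 1.22000e-01] 0.331
carton side 0.79 1661 [ 4.2738e+02  2.5433e+02 -7.0000e-03] 0.03
now t27.05 [577.9 260.3 237.5] yaw 0.238 z [-0.001  0.002 -1.   ] gap 85.5 gf 0.0 [-0.  -0.2  0.2] q [ 0.73  0.29 -0.07 -0.   -1.21  1.08]
(577, 100, 330, 0.2) -> [-0.12  0.01  2.17] [-0.645  2.59  -1.546]
(480, -60, 330, 0) -> [-0.12  0.02 13.63] [-2.845  4.8   -1.55 ]
(623, -250, 300, -0.45) -> [-0.11  0.05 39.41] [-1.275  8.441 -1.058]
```

```bash
python3 -m crank '[[0,0,0,0,0,-0.8,1],[0,0,0,-0.6,-0.1,-1.5,1],[0,0,0,-1.2,-0.19,-1.88,1],[0,0,0,-1.46,-0.19,-1.88,1],[0,0,0,-1.46,-0.19,-1.88,1],[0,0,0,-1.46,-0.19,-1.88,1],[0,0,0,-1.46,-0.19,-1.88,1],[0,0,0,-1.46,-0.19,-1.88,1]]' >/dev/null
python3 - <<'E'
from w import *
v=view("wrist");M={n:mask(n,"wrist") for n in("tray","jar","carton")}
i=v["im"][:,:,::-1].copy()
for n,q0,z in(("jar",[577.5,260,0],5),("carton",[428,251,.077],5),("tray",[509.5,256.5,.077],0)):
    m,k=M[n]
    if m is None: print(n,None);continue
    if n=="tray": m=m|(M["jar"][0] if M["jar"][0] is not None else m)|(M["carton"][0] if M["carton"][0] is not None else m)
    ig=render(v,"jar",(577.5,260,0),5)|render(v,"carton",(428,251,.077),5) if n=="tray" else np.zeros((420,560),bool)
    o=fit(n,[v],q0,z,masks=[m],ign=[ig]);print(n,round(k,2),m.sum(),np.round(o.x,3),round(o.fun,3))
    c,_=cv2.findContours(render(v,n,o.x,z).astype(np.uint8),0,2);cv2.drawContours(i,c,-1,(0,255,0),1)
cv2.imwrite("pics/w3.png",i)
rel((440,60,330,0),(480,-60,330,0),(590,-250,300,-.45))
E
```

```text
jar 0.93 3663 [5.80501e+02 2.60310e+02 3.30000e-02] 0.041
carton 0.69 3580 [4.30722e+02 2.52453e+02 5.40000e-02] 0.057
tray 0.77 14796 [5.10206e+02 2.56340e+02 7.10000e-02] 0.056
now t28.25 [490.7 250.6 350. ] yaw 0.238 z [-0.001  0.001 -1.   ] gap 85.6 gf 0.0 [ 0.2  0.5 -0.6] q [ 0.83  0.1  -0.06 -0.   -1.41  0.98]
(440, 60, 330, 0) -> [-0.09  0.03 13.62] [-1.569  2.89   0.33 ]
(480, -60, 330, 0) -> [-0.09  0.03 13.62] [-1.392  4.99   0.326]
(590, -250, 300, -0.45) -> [-0.08  0.05 39.41] [-0.357  8.501  0.82 ]
```

View pics/w3.png

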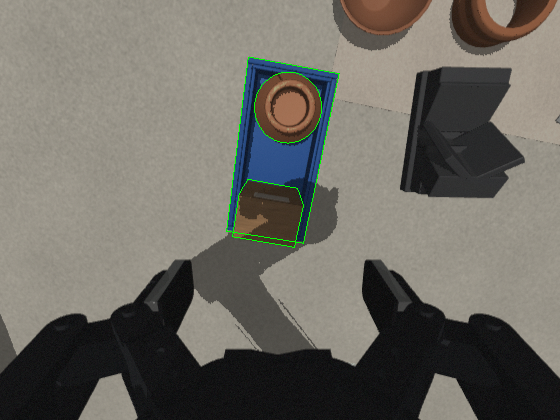

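The wrist view shows the jar at (288,107) and the carton at (268,212), both standing in the tray with a clear gap at (278,155) for the beaker.

```bash
python3 - <<'E'
from w import *
rel((560,0,300,-.7),(615,-230,240,-1.4))
E
```

```text
now t28.25 [490.7 250.6 350. ] yaw 0.238 z [-0.001  0.001 -1.   ] gap 85.6 gf 0.0 [ 0.2  0.5 -0.6] q [ 0.83  0.1  -0.06 -0.   -1.41  0.98]
(560, 0, 300, -0.7) -> [-0.08  0.06 53.73] [0.139 4.333 0.827]
(615, -230, 240, -1.4) -> [-6.000e-02  9.000e-02  9.384e+01] [0.127 8.276 1.821]
```

```bash
python3 -m crank '[[0,0,10,0,0.9,0.2,1],[0,0,20,0,1.9,0.4,1],[0,0,30,0.1,2.9,0.6,1],[0,0,40,0.14,3.9,0.8,1],[0,0,50,0.14,4.9,1,1],[0,0,60,0.14,5.9,1.2,1],[0,0,70,0.13,6.9,1.4,1],[0,0,80,0.13,7.9,1.6,1]]' >/dev/null
python3 -m crank '[[0,0,10,0,0,0,1],[0,0,14,0,0,0,1],[0,0,14,0,0,0,1],[0,0,14,0,0,0,1],[0,0,14,0,0,0,1],[0,0,14,0,0,0,1],[0,0,14,0,0,0,1],[0,0,14,0,0,0,1]]' >/dev/null
python3 - <<'E'
from w import *
q=wf("beaker","beaker",[623,-299.5,0])
print([np.round(d["point"]) for d in spot_in("beaker","wrist")])
rel((623,-299.5,200,-1.4),(623,-299.5,68,-1.4))
E
```

```text
beaker conf 0.78 area 4253 [ 6.24758e+02 -2.98478e+02  7.50000e-02] cost 0.033
[array([ 626., -303.,   70.])]
now t30.40 [ 609.8 -207.9  253.4] yaw -1.403 z [-0.     0.002 -1.   ] gap 85.3 gf 0.0 [-0.2 -0.   0.2] q [-0.03  0.3  -0.03 -0.   -1.25  0.2 ]
(623, -299.5, 200, -1.4) -> [ 0.01  0.11 -0.14] [1.543 0.039 0.887]
(623, -299.5, 68, -1.4) -> [ 0.01  0.11 -0.14] [1.547 0.039 3.087]
```

```bash
python3 -m crank '[[0,0,0,0.8,0.02,0.3,1],[0,0,0,1.54,0.02,0.7,1],[0,0,0,1.54,0.02,1.3,1],[0,0,0,1.54,0.02,1.9,1],[0,0,0,1.54,0.02,2.4,1],[0,0,0,1.54,0.02,2.8,1],[0,0,0,1.54,0.02,3.07,1],[0,0,0,1.54,0.02,3.07,1]]'
python3 -m crank '[[0,0,0,0,0,0,0.5],[0,0,0,0,0,0,0.5],[0,0,0,0,0,0,0.5],[0,0,0,0,0,0,0.5],[0,0,0,0,0,-0.1,0.5],[0,0,0,0,0,-0.6,0.5],[0,0,0,0,0,-1.3,0.5],[0,0,0,0,0,-2.2,0.5]]' 50
python3 - <<'E'
from w import *
rel((570,-20,300,-2.1),(496.7,255.5,260,-3.065))
E
```

```text
time_s: 31.4
position: [623.4, -298.7, 67.8]
ee_rot: [-2.4, 2.027, 0.005]
wrist_force: [-0.1, 0.5, 0.4]
finger_gap: 85.6
grasp_force: 0.0
time_s: 32.4
position: [622.8, -298.6, 200.6]
ee_rot: [2.4, -2.027, -0.008]
wrist_force: [0.8, -0.3, -3.1]
finger_gap: 65.4
grasp_force: 56.6
now t32.40 [ 622.8 -298.6  200.6] yaw -1.403 z [-0.004  0.003 -1.   ] gap 65.4 gf 56.6 [ 0.8 -0.3 -3.1] q [-0.17  0.41  0.01 -0.   -1.18  0.34]
(570, -20, 300, -2.1) -> [ 0.26  0.15 39.94] [-4.731  0.097 -1.637]
(496.7, 255.5, 260, -3.065) -> [3.300e-01 1.000e-02 9.523e+01] [-9.46   0.532 -0.951]
```

```bash
python3 -m crank '[[0,0,10,-0.6,0,-1,0.5],[0,0,20,-1.6,0,-1.5,0.5],[0,0,30,-2.6,0.05,-1.64,0.5],[0,0,40,-3.6,0.1,-1.64,0.5],[0,0,50,-4.6,0.1,-1.64,0.5],[0,0,60,-5.6,0.2,-1.64,0.5],[0,0,70,-6.6,0.3,-1.5,0.5],[0,0,80,-7.6,0.4,-1.3,0.5]]' >/dev/null
python3 - <<'E'
from w import *
rel((496.7,255.5,240,-3.065))
E
```

```text
now t33.40 [529.  127.5 283.7] yaw -2.777 z [-0.     0.002 -1.   ] gap 65.2 gf 56.7 [ 1.   0.9 -2.4] q [ 0.6   0.11 -0.19 -0.   -1.26 -1.8 ]
(496.7, 255.5, 240, -3.065) -> [1.400e-01 1.000e-02 1.649e+01] [-0.257  2.183  0.734]
```

```bash
python3 -m crank '[[0,0,8,-0.1,0.7,0.2,0.5],[0,0,16.5,-0.2,1.4,0.5,0.5],[0,0,16.5,-0.25,1.9,0.7,0.5],[0,0,16.5,-0.26,2.18,0.73,0.5],[0,0,16.5,-0.26,2.18,0.73,0.5],[0,0,16.5,-0.26,2.18,0.73,0.5],[0,0,16.5,-0.26,2.18,0.73,0.5],[0,0,16.5,-0.26,2.18,0.73,0.5]]' >/dev/null
python3 - <<'E'
from w import *
v=[view("scene"),view("side")]
rel((496.7,255.5,150,-3.065))
z=bot.state()["position"][2]-68
for u in v:
    m,k=mask("beaker",u["c"])
    if m is not None:
        o=fit("beaker",[u],[496.7,255.5,0],z,masks=[m]);print(u["c"],round(k,2),m.sum(),np.round(o.x,3),round(o.fun,3))
E
```

```text
now t34.50 [497.5 253.1 240.3] yaw -3.060 z [-0.     0.002 -1.   ] gap 65.1 gf 56.7 [ 0.2 -0.4 -2.8] q [ 0.82  0.16 -0.24 -0.   -1.17 -2.31]
(496.7, 255.5, 150, -3.065) -> [ 0.11 -0.    0.27] [0.01  0.038 1.505]
side 0.77 1363 [493.786 254.325   1.348] 0.217
```

```bash
python3 -m crank '[[0,0,0,0,0.03,0.2,0.5],[0,0,0,0,0.03,0.6,0.5],[0,0,0,0,0.03,1.0,0.5],[0,0,0,0,0.03,1.3,0.5],[0,0,0,0,0.03,1.6,0.5],[0,0,0,0,0.03,1.8,0.5],[0,0,0,0,0.03,2.0,0.5],[0,0,0,0,0.03,2.1,0.5]]'
```

```text
time_s: 35.6
position: [497.0, 255.5, 113.4]
ee_rot: [0.129, -3.138, -0.002]
wrist_force: [0.1, -0.1, -2.7]
finger_gap: 64.9
grasp_force: 56.7
```

```bash
python3 -m crank '[[0,0,0,0,0,0.08,0.5],[0,0,0,0,0,0.17,0.5],[0,0,0,0,0,0.26,0.5],[0,0,0,0,0,0.34,0.5],[0,0,0,0,0,0.41,0.5],[0,0,0,0,0,0.47,0.5],[0,0,0,0,0,0.51,0.5],[0,0,0,0,0,0.53,0.5]]'
python3 -m crank '[[0,0,0,0,0,0.01,0.5],[0,0,0,0,0,0.02,0.5],[0,0,0,0,0,0.03,0.5],[0,0,0,0,0,0.04,0.5],[0,0,0,0,0,0.05,0.5],[0,0,0,0,0,0.06,0.5],[0,0,0,0,0,0.07,0.5],[0,0,0,0,0,0.075,0.5]]'
```

```text
time_s: 36.6
position: [497.2, 255.6, 82.2]
ee_rot: [0.129, -3.139, -0.003]
wrist_force: [0.3, 0.4, -2.8]
finger_gap: 65.5
grasp_force: 56.7
time_s: 37.6
position: [497.1, 255.6, 77.8]
ee_rot: [0.129, -3.139, -0.003]
wrist_force: [0.0, -0.4, -2.1]
finger_gap: 65.1
grasp_force: 56.7
```

```bash
python3 -m crank '[[0,0,0,0,0,0.005,0.5],[0,0,0,0,0,0.01,0.5],[0,0,0,0,0,0.015,0.5],[0,0,0,0,0,0.02,0.5],[0,0,0,0,0,0.025,0.5],[0,0,0,0,0,0.03,0.5],[0,0,0,0,0,0.035,0.5],[0,0,0,0,0,0.04,0.5]]'
```

```text
time_s: 38.6
position: [497.3, 255.7, 75.9]
ee_rot: [-0.129, 3.139, 0.003]
wrist_force: [-2.1, -1.3, 5.6]
finger_gap: 64.9
grasp_force: 57.3
```

Contact with the floor. I release the beaker and rise straight up.

```bash
python3 -m crank '[[0,0,0,0,0,0,0.5],[0,0,0,0,0,0,0.77],[0,0,0,0,0,0,0.8],[0,0,0,0,0,0,0.9],[0,0,0,0,0,0,1],[0,0,0,0,0,-0.3,1],[0,0,0,0,0,-1.2,1],[0,0,0,0,0,-2.2,1]]'
python3 -m crank '[[0,0,0,0,0,-0.9,1],[0,0,0,-0.5,-0.5,-1.8,1],[0,0,0,0,-1.4,-2.2,1],[0,0,0,0,-2.3,-2.2,1],[0,0,0,0,-3.2,-2.2,1],[0,0,0,0,-3.2,-2.2,1],[0,0,0,0,-3.2,-2.2,1],[0,0,0,0,-3.2,-2.2,1]]'
python3 - <<'E'
from w import *
v=[view("side"),view("scene")]
for n,q0,z in(("jar",[577,261,0],5),("beaker",[497,255.5,0],5),("carton",[429,250,.077],5)):
    for u in v:
        m,k=mask(n,u["c"])
        if m is not None:
            o=fit(n,[u],q0,z,masks=[m],ign=[blue(u)]);print(n,u["c"],round(k,2),np.round(o.x,3),round(o.fun,3))
def cr(v,p):
    x,y=proj(v,p)[0].astype(int);return cv2.resize(v["im"][max(0,y-75):y+75,max(0,x-65):x+65,::-1],(390,450),interpolation=2)
cv2.imwrite("pics/fin.png",np.hstack([cr(u,[510,256,60]) for u in v]))
E
```

```text
time_s: 39.6
position: [496.7, 254.9, 208.2]
ee_rot: [0.129, -3.137, -0.001]
wrist_force: [1.3, 1.3, 0.2]
finger_gap: 85.2
grasp_force: 0.0
time_s: 40.6
position: [513.0, 64.6, 338.9]
ee_rot: [0.13, -3.138, -0.003]
wrist_force: [-0.4, 0.3, -0.2]
finger_gap: 85.3
grasp_force: 0.0
jar side 0.94 [576.542 259.54    1.315] 0.044
jar scene 0.95 [577.743 258.628   1.277] 0.077
beaker side 0.61 [ 4.96338e+02  2.57781e+02 -3.22000e-01] 0.24
beaker scene 0.72 [483.293 255.17    1.545] 0.713
carton side 0.67 [4.27204e+02 2.54109e+02 1.10000e-02] 0.019
carton scene 0.95 [4.17423e+02 2.49595e+02 1.15000e-01] 0.555
```

View pics/fin.png

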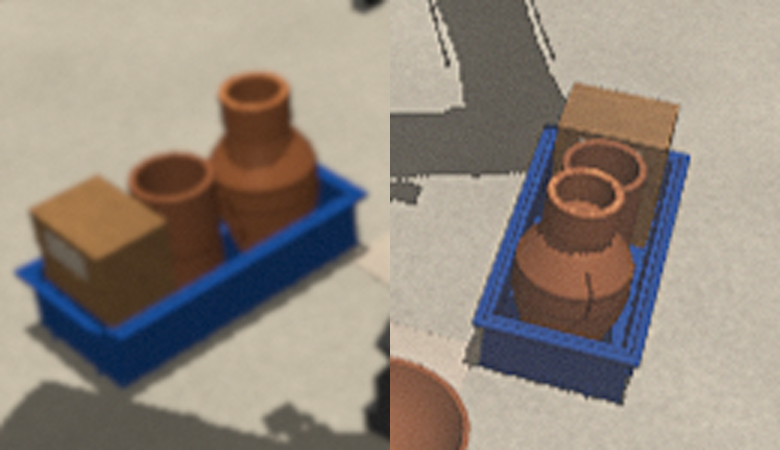

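The final crops show the carton (100,255), beaker (178,215) and jar (262,165) all standing upright in the flat tray, with the arm clear.

```bash
python3 -c "
from bench import bot
print(bot.job_done())"
```

```text
the job is handed in; nothing more can be done
None
```

I packed the carton, beaker and jar in one row in the blue tray. In the last pictures all three stand upright and the tray is flat; I handed the job in at about 41 s, and the judge's result was not reported back.

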